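# Put the member cards away and stack the second tote over them

### The job

Put the banded pack of member cards into the tote that stands on the counter, then take the other tote, which was left propped against the two books, and set it gently on top, turned so that it stands level on the lower tote's ledges with every foot seated, instead of nesting down inside it, and the cards can still be reached through the scooped end. Leave the books, the date stamp and the clip tin where they are.

Things in the scene. Friction and masses are not known exactly. Their poses are not given: they have to be found in the camera images.
- tote_standing: Lower tote, flat on the counter, turned any way: grey plastic stack-and-nest tote, 200 long x 155 wide x 66 mm high, 0.26 kg. Origin: centre of the underside; x along its length, y across, z up. Walls 2.5 mm, slightly drafted; inside floor 2.5 above the underside, 179 x 102 mm. The -x end is scooped, the +x end is full height with a paper slip. Empty.
- tote_propped: Second tote, identical to tote_standing, same axes, empty. Its -y bottom edge is on the counter and its underside leans on the near top edge of the books: tipped about 35 degrees about its own x axis, mouth towards the robot, +y grip uppermost, x axis roughly to the robot's right (scoop to the left).
- tote_propped_grip_a (a point): Top centre of the propped tote's +y grip (tote frame 1, 70, 66 mm). A solid grip is at the middle of each long wall of both totes: 36 long (x -17 to 19), 14 thick (|y| 63 to 77), flat faces square to y, from 32 above the underside up to the rim at 66; beside it the inside is free above 32, the outside all the way.
- tote_propped_scoop (a point): Middle of the propped tote's scooped end, on the sill (tote frame -92, 0, 24 mm).
- tote_standing_scoop (a point): Middle of the standing tote's scooped end, on the sill (tote frame -92, 0, 24 mm; scoop 72 wide at the sill, wider at the rim). A tote put on top the same way round nests: ribs drop into channels, origin about 35 above the lower one's. With its scoop over the lower one's full end (half a turn, origins in line) it stacks: feet on the ledges, origin 57 above.
- cards: Pack of teal plastic member cards with a paper band, 56 (x) x 87 (y) x 14 (z) mm, 0.09 kg, lying flat on the counter at the right; origin at the centre of its underside.
- book_lower: Lower book of the pile, blue cover, 235 x 159 x 30 mm, loose; origin under its centre. Leave it.
- book_upper: Upper book of the pile, 200 x 135 x 34 mm, on book_lower; loose; origin under its centre; x along its length, +y towards the propped tote. Leave it.
- date_stamp: Black self-inking date stamp, 42 x 62 x 98 mm high, loose, behind the cards at the right; origin under its centre. Leave it.
- clip_tin: Round open tin of paper clips, 72 across, 26 mm high, loose, near the front edge; origin under its centre. Leave it.
- tote_standing_seat (a point): One foot seat of the standing tote (tote frame 34, 66, 57 mm). Each long wall has two hollow ribs, at x = 67 and -34; their bottoms are feet (22 long, out to |y| = 67), their insides open channels. Between the channels runs a ledge 9 below the rim, with foot seats at x = -67 and 34; feet have 4 mm play each way in the seats, further off they ride on the rim.
Not all that is in view belongs to the job. Several things look just like the cards: the one meant starts nearest to the robot's base.

How it is judged:
By the outcome, as a careful person would: the job done as asked, in the order asked, and still so for the second after the job is handed in, with the robot touching nothing.
It also fails if it takes over 64 s, if anything falls off the work surface, if the arm or the gripper's body presses on something with over 40 N, if the wrist force passes 120 N, or if a joint passes its speed limit or range.

### The arm

A 6-joint arm with a two-finger parallel gripper is mounted at the origin on a cart in front of the work surface, level with it; the furniture and walls round the work are solid. World frame = base frame: x ahead of the robot, y to its left, z up, the work surface at z = 0. Lengths are in m, angles in rad, forces in N, time in s.
With the tool pointing down it reaches from about 0.375 to 0.925 m from the base axis. Payload 5.7 kg.
Tool frame: the origin (TCP) lies midway between the tips of the shut fingers; the grasp point (between the pads) lies 19 mm behind it; z points along the fingers, y is the line along which they close (so a half turn about z gives the same grasp; the last joint's range is limited). The gripper opens to 88 mm and grips with 3 to 60 N. Pads are 20 mm wide; open, the fingers measure 115 mm over their backs; the gripper's body (75 mm by 178 mm) begins 61 mm behind the grasp point.
Start: joints at [1.149, 0.359, 1.51, -0, 1.272, -0.115], TCP at [0.181, 0.572, 0.223] pointing down, gripper open.
Joint ranges: [-2.97, 2.97], [-1.01, 2.36], [0.21, 2.38], [-0.96, 4.11], [0.2, 2.71], [-2.98, 2.98]. Speed limits (rad/s): [2.39, 2.39, 3.14, 3.14, 3.14, 3.14].

### API

Orientations are given as a unit quaternion [x, y, z, w].
In Python, from bench import move_ptp, servo_line, goto_joints, move_gripper, sleep, inverse_kinematics, capture, PlanningError, close_job, spot_in, silhouettes, current_clock, current_joint_pos, current_qvel, current_joint_torque, current_position, current_orientation, current_force, current_torque, current_finger_gap, current_grip_force gives the robot as it stands. Calls block until the motion is done:
- move_ptp(position, orientation): joint-space move of the TCP to a pose.
- servo_line(position, orientation=None, rate=0.15, contact_N=None): straight line of the TCP; orientation=None keeps the orientation; rate is the mean speed in m/s. With contact_N (N) it stops when the force on the tool has changed by that much, and returns True; else False.
- goto_joints(angles): joint-space move.
- move_gripper(opening): finger opening in m; the grip force is fixed at half the most; returns when the fingers have stopped.
- sleep(seconds).
- inverse_kinematics(position, orientation): joint angles nearest the present ones, or None.
- capture(name): name is "scene" or "top" or "wrist"; returns a dict with "image" (384x512x3 uint8, blue, green, red), "range_z" (384x512 float32, m along the optical axis (not along the pixel's ray), 0 where there is no reading), "intrinsics" (3x3 intrinsics, pixels), "R" (3x3) and "t" (3): a world point X has camera coordinates R X + t. Camera axes: x right, y down, z forward; pixel columns grow to the right and rows downward; lengths in m; the calibration is good to about 2 mm. The wrist camera is an equidistant fisheye: a pixel r from the principal point sees the ray r / f radians off the axis. A picture is of the moment at which its call begins.
A pose or a line that the arm cannot do raises PlanningError and nothing moves.
- close_job(): hands the job in; it is judged then, once.
Trained networks look in the newest picture that a camera, given by its name, has taken for a name from the list of things; names that differ only in an ending like _2 or _b are one class to them, and where a whole thing is asked for, a point or a joint stands for the part that bears it (a point fixed in the world has none). Each returns a list of dicts, best first, with "conf" (0 to 1); they miss things now and then, are a little off and sometimes report something else, mostly with a low value. They report only what shows in the picture. A call takes as long as a camera call. They do not tell look-alikes from the thing itself.
- spot_in(camera, query): "xy" ([column, row] in pixels, amid what is visible of it).
- silhouettes(camera, query): "region" (384x512 bool, what is visible of it) and "xy" ([column, row] in pixels, amid what is visible of it).
Readings, each from a call of its own:
- current_clock(): time.
- current_joint_pos(): joint angles.
- current_qvel(): joint speeds.
- current_joint_torque(): joint torques, N m.
- current_position(): TCP position.
- current_orientation(): TCP orientation.
- current_force(): force on the tool from outside, world axes, zero at the start.
- current_torque(): the same for the moment, N m.
- current_finger_gap(): finger opening in m.
- current_grip_force(): force on a finger pad.
Only numpy, scipy, OpenCV 4.12 (cv2) and the standard library are available. Lean on these libraries where they do the work, as an engineer would, in place of code of your own. Each camera call takes 0.05 s, during which the arm holds its last target. There are 200 camera calls.

## Working session

There is one attempt and no reset: what is moved stays moved. The work goes in short steps, each a Python script; the robot and the scene stay as the last script left them, time stands still between calls to the robot, and variables do not carry over. Pictures are saved under pics/ and viewed, at most 10 in all, crops included, and the job is handed in when it is done.

```bash
ls; mkdir -p pics; cat > h.py <<'E'
import numpy as np, cv2
from bench import *
from scipy.spatial.transform import Rotation as Ro
def cloud(c):
    z=c["range_z"]; K=c["intrinsics"]; v,u=np.mgrid[:z.shape[0],:z.shape[1]]
    P=np.dstack([(u-K[0,2])/K[0,0]*z,(v-K[1,2])/K[1,1]*z,z])
    W=(P-c["t"])@c["R"]; W[z<=0]=np.nan
    return W
E
python3 - <<'E'
from h import *
ims=[]
for n in ["scene","top"]:
    c=capture(n); np.savez(f"{n}.npz",**c); W=cloud(c); ims.append(c["image"])
    print(n,-c["R"].T@c["t"], c["R"][2])
    for q in ["tote_standing","tote_propped_grip_a","tote_standing_scoop","tote_standing_seat","cards","book_upper","book_lower","date_stamp","clip_tin"]:
        for d in spot_in(n,q)[:5]:
            x,y=np.round(d["xy"]).astype(int); print(q,round(d["conf"],2),(x,y),W[y,x].round(3))
cv2.imwrite("pics/a.png",ims[0]);cv2.imwrite("pics/b.png",ims[1])
print(current_clock())
E
```

```text
pics
scene [-0.14242583 -1.1753792   1.24355047] [ 0.40021089  0.6315462  -0.66406373]
tote_standing 0.58 (np.int64(254), np.int64(210)) [ 0.542 -0.076  0.002]
tote_propped_grip_a 0.76 (np.int64(207), np.int64(159)) [0.527 0.305 0.037]
tote_standing_scoop 0.92 (np.int64(257), np.int64(210)) [ 0.551 -0.084  0.003]
tote_standing_seat 0.93 (np.int64(256), np.int64(212)) [ 0.542 -0.09   0.001]
tote_standing_seat 0.69 (np.int64(307), np.int64(276)) [ 0.507 -0.476  0.016]
cards 0.82 (np.int64(335), np.int64(307)) [ 0.506 -0.626  0.013]
cards 0.62 (np.int64(307), np.int64(273)) [ 0.515 -0.466  0.016]
book_upper 0.94 (np.int64(230), np.int64(144)) [0.658 0.313 0.065]
date_stamp 0.54 (np.int64(317), np.int64(218)) [ 0.697 -0.293  0.048]
top [ 0.31913259 -0.07836868  1.63408431] [ 0.14738357 -0.00333064 -0.9890738 ]
tote_standing 0.92 (np.int64(263), np.int64(201)) [ 0.523 -0.097  0.007]
tote_propped_grip_a 0.17 (np.int64(204), np.int64(238)) [0.389 0.114 0.004]
tote_standing_scoop 0.76 (np.int64(270), np.int64(202)) [ 0.52  -0.122  0.002]
cards 0.55 (np.int64(410), np.int64(205)) [ 0.51  -0.627  0.01 ]
cards 0.32 (np.int64(270), np.int64(202)) [ 0.52  -0.122  0.002]
book_upper 0.9 (np.int64(142), np.int64(164)) [0.646 0.332 0.062]
book_lower 0.85 (np.int64(173), np.int64(163)) [0.656 0.228 0.035]
date_stamp 0.5 (np.int64(312), np.int64(147)) [ 0.703 -0.266  0.092]
clip_tin 0.64 (np.int64(206), np.int64(239)) [0.385 0.106 0.013]
1.0
```

View pics/a.png

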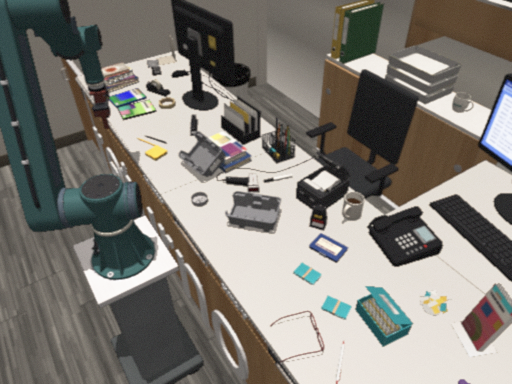

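View pics/b.png

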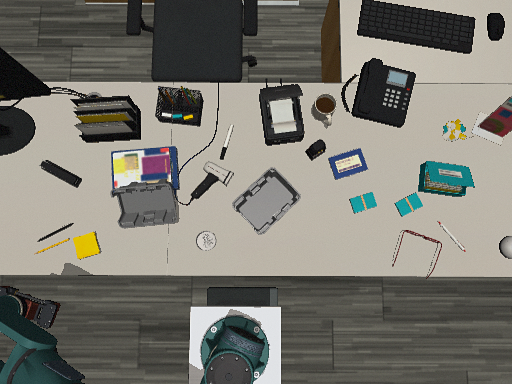

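The top view shows the standing tote at (267,200), the propped tote at (147,205) against the books at (145,165), the tin at (206,240) and the stamp at (316,149). There are two card candidates, top (362,203) and top (409,205). The first is about 0.69 m from the base and the second about 0.81 m, so (362,203) is the one meant. I'll confirm it in a crop.

```bash
cat >> h.py <<'E'
def wcloud(c):
    z=c["range_z"]; K=c["intrinsics"]; v,u=np.mgrid[:z.shape[0],:z.shape[1]]
    a=(u-K[0,2])/K[0,0]; b=(v-K[1,2])/K[1,1]; th=np.hypot(a,b)+1e-9
    s=np.tan(th)/th; P=np.dstack([a*s*z,b*s*z,z]); W=(P-c["t"])@c["R"]; W[(z<=0)|(th>1.3)]=np.nan
    return W
def rect(xy):
    (c,s,a)=cv2.minAreaRect((xy*1000).astype(np.float32)); 
    if s[0]<s[1]: s=s[::-1]; a+=90
    return np.array(c)/1000,np.array(s),a   # a = direction of long side, deg
E
python3 - <<'E'
from h import *
T=dict(np.load("top.npz")); S=dict(np.load("scene.npz"))
Wt,Ws=cloud(T),cloud(S)
im=T["image"]
cv2.imwrite("pics/c.png",np.hstack([cv2.resize(im[170:240,325:425],None,fx=4,fy=4,interpolation=2),cv2.resize(im[140:240,100:200],(400,400))[:280]]))
def near(W,c,r,zl,zh):
    P=W.reshape(-1,3); P=P[~np.isnan(P[:,0])]
    return P[(np.hypot(P[:,0]-c[0],P[:,1]-c[1])<r)&(P[:,2]>zl)&(P[:,2]<zh)]
for n,W in (("top",Wt),("scene",Ws)):
    for c,r,zl,zh in (((.52,-.1),.16,.056,.08),((.52,-.1),.16,.045,.08),((.515,-.47),.07,.008,.03),((.51,-.627),.07,.008,.03)):
        P=near(W,c,r,zl,zh); print(n,c,len(P),*rect(P[:,:2]),np.median(P[:,2]).round(4))
    # table height & end profiles of the standing tote
    c,s,a=rect(near(W,(.52,-.1),.16,.056,.08)[:,:2]); u=np.array([np.cos(np.radians(a)),np.sin(np.radians(a))]); v=np.array([-u[1],u[0]])
    P=near(W,c,.2,-.01,.09); x=(P[:,:2]-c)@u; y=(P[:,:2]-c)@v
    for sg in (1,-1):
        m=(sg*x>.085)&(sg*x<.103)&(abs(y)<.03); print("end",sg,"u",u.round(3),np.sort(P[m,2]).round(3)[-8:])
    P=near(W,(.55,.33),.2,-.01,.2)
    B=P[(P[:,2]>.062)&(P[:,0]>.6)&(P[:,2]<.068)]; print("book top",len(B),rect(B[:,:2]))
# propped tote planes in top view
P=near(Wt,(.52,.30),.14,.01,.2); np.save("prop.npy",P); print(len(P),P.min(0),P.max(0))
E
```

```text
top (0.52, -0.1) 483 [ 0.51828351 -0.10647646] [204.57060242 154.98648071] 133.44758987426758 0.0641
top (0.52, -0.1) 633 [ 0.51828351 -0.10647646] [204.57060242 154.98648071] 133.44758987426758 0.0615
top (0.515, -0.47) 339 [ 0.51332166 -0.46480176] [113.33836365  94.56748199] 80.20922088623047 0.0131
top (0.51, -0.627) 353 [ 0.51554291 -0.62912488] [115.50447083 109.93385315] 107.21342849731445 0.013
end 1 u [-0.688  0.726] [0.026 0.026 0.027 0.027 0.028 0.028 0.029 0.029]
end -1 u [-0.688  0.726] [0.068 0.068 0.068 0.069 0.07  0.07  0.071 0.072]
book top 887 (array([0.64907587, 0.33339819]), array([200.76106262, 102.49750519]), 92.8947126865387)
scene (0.52, -0.1) 333 [ 0.51646228 -0.11054796] [206.12753296 162.7460022 ] 134.25397109985352 0.0633
scene (0.52, -0.1) 525 [ 0.51646228 -0.11054796] [206.12753296 162.7460022 ] 134.25397109985352 0.0591
scene (0.515, -0.47) 315 [ 0.52585834 -0.45957507] [87.08924103 76.1470108 ] 106.36631774902344 0.0127
scene (0.51, -0.627) 384 [ 0.51573029 -0.62819696] [101.64212799  87.29868317] 95.21613550186157 0.0129
end 1 u [-0.698  0.716] [0.022 0.023 0.024 0.024 0.025 0.025 0.026 0.028]
end -1 u [-0.698  0.716] [0.065 0.065 0.066 0.066 0.066 0.067 0.068 0.069]
book top 256 (array([0.65175983, 0.3257576 ]), array([202.9362793 ,  99.49930573]), 89.9501953125)
3553 [0.4053258 0.16202   0.01005  ] [0.65968995 0.42715804 0.14319158]
```

View pics/c.png

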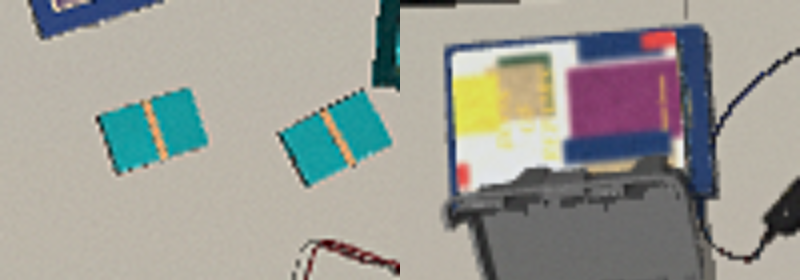

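The left pack in the crop, (152,131), is top pixel (363,203). It is teal with a paper band and nearest the base, so it is the pack meant. The other one, at (335,138) in the crop, is farther off. Next I take close wrist views on the way over.

```bash
cat >> h.py <<'E'
def down(ydir):
    """tool pointing down, closing axis along angle ydir (rad): both half turns"""
    out=[]
    for s in (0,np.pi):
        y=np.array([np.cos(ydir+s),np.sin(ydir+s),0]); z=np.array([0,0,-1.]); out.append(Ro.from_matrix(np.column_stack([np.cross(y,z),y,z])).as_quat())
    return out
def best(p,qs):
    j0=np.array(current_joint_pos()); r=[(np.abs(np.array(j)-j0).max(),i) for i,q in enumerate(qs) if (j:=inverse_kinematics(list(p),list(q))) is not None]
    return qs[min(r)[1]] if r else None
E
python3 - <<'E'
from h import *
q=current_orientation()
for n,p in (("w1",(.44,.29,.30)),("w2",(.48,-.09,.26)),("w3",(.50,-.45,.22))):
    qq=best(p,down(np.pi/2)); move_ptp(list(p),list(qq)); sleep(.15)
    c=capture("wrist"); np.savez(n+".npz",**c)
    print(n,current_clock(),-c["R"].T@c["t"],c["R"][2].round(2),c["intrinsics"][0,0])
    if n!="w3":
        for d in silhouettes("wrist","tote_standing")[:3]: print(d["conf"],d["xy"],d["region"].sum())
    if n=="w3":
        ds=silhouettes("wrist","cards"); np.save("cm.npy",[d["region"] for d in ds]); W=wcloud(c)
        for d in ds:
            P=W[d["region"]]; P=P[P[:,2]>.009]; print(d["conf"],d["xy"],len(P),*rect(P[:,:2]),np.median(P[:,2]))
i=[np.load(n+".npz")["image"] for n in ("w1","w2","w3")]
cv2.imwrite("pics/d.png",cv2.resize(np.vstack([np.hstack(i[:2]),np.hstack([i[2],i[2]*0])]),(800,600)))
E
```

```text
w1 2.65 [0.35849137 0.29018918 0.46212837] [ 0.3  -0.   -0.96] 297.3186396354542
0.86 [43.4, 200.1] 7122
0.61 [265.1, 210.0] 15165
w2 4.3333 [ 0.39918403 -0.08966991  0.42245857] [ 0.3  -0.   -0.95] 297.3186396354542
0.76 [243.7, 190.8] 17586
w3 5.9417 [ 0.4195548  -0.44917226  0.3829075 ] [ 0.3  -0.   -0.95] 297.3186396354542
0.77 [250.4, 178.1] 2703 [ 0.51808643 -0.45837387] [86.66300964 55.87528229] 107.50512886047363 0.013294930784499939
0.74 [130.5, 172.3] 2137 [ 0.51243781 -0.62270276] [87.64237976 54.66461945] 116.95784187316895 0.013594842558818746
```

View pics/d.png

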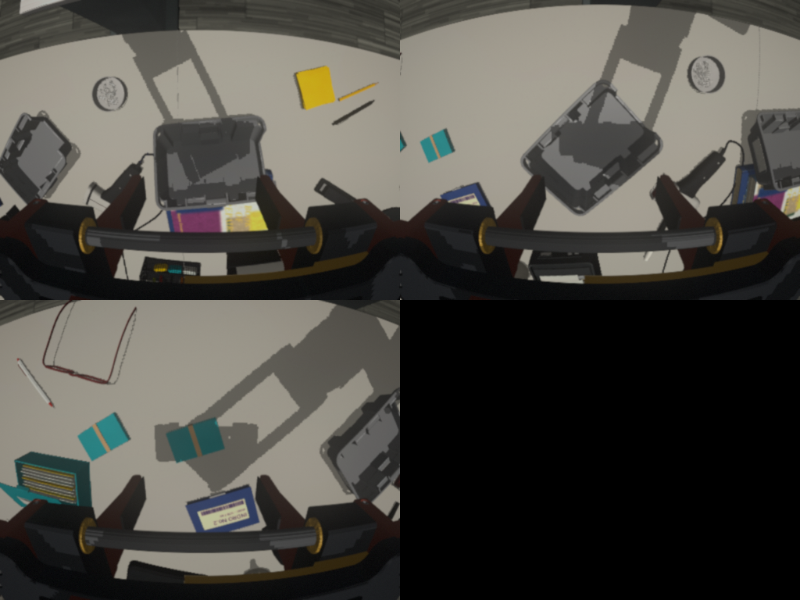

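The wrist view confirms the pack: the right one of the two, tile (195,440), measures 86.7 x 55.9 mm at (0.518, -0.458). Next I fit both totes from the wrist clouds, offline.

```bash
cat >> h.py <<'E'
def standing_fit(W,c=(.518,-.107),z=(.058,.075),r=.14):
    P=W.reshape(-1,3); P=P[~np.isnan(P[:,0])]
    P=P[(np.hypot(P[:,0]-c[0],P[:,1]-c[1])<r)&(P[:,2]>z[0])&(P[:,2]<z[1])]
    return (len(P),np.median(P[:,2]),*rect(P[:,:2]))
E
python3 - <<'E'
from h import *
c=dict(np.load("w2.npz")); print("standing",standing_fit(wcloud(c)))
c1=dict(np.load("w1.npz")); print("standing from w1",standing_fit(wcloud(c1)))
for n,W in (("w1",wcloud(c1)),("top",cloud(dict(np.load("top.npz"))))):
    P=W.reshape(-1,3); P=P[~np.isnan(P[:,0])]
    P=P[(abs(P[:,0]-.53)<.15)&(abs(P[:,1]-.30)<.16)&(P[:,2]>.006)&(P[:,2]<.16)]
    # RANSAC floor plane tilted about 35 deg
    rng=np.random.default_rng(0); bst=(0,)
    for _ in range(3000):
        a,b,d=P[rng.choice(len(P),3,False)]; m=np.cross(b-a,d-a); l=np.linalg.norm(m)
        if l<1e-5: continue
        m/=l; m*=np.sign(m[2])
        if not(.70<m[2]<.92 and m[0]<-.3): continue
        k=(abs((P-a)@m)<.002).sum()
        if k>bst[0]: bst=(k,a,m)
    k,a,m=bst; I=P[abs((P-a)@m)<.002]; ce=I.mean(0); z=np.linalg.svd(I-ce)[2][2]; z*=np.sign(z[2])
    h=(P-ce)@z   # height above inner floor
    print(n,"floor inliers",k,"tilt",np.degrees(np.arccos(z[2])),z,"hist",np.histogram(h,np.arange(-.01,.08,.006))[0])
    x=np.cross([1,0,0],z); x=-np.cross(z,np.cross([0,1,0],z)); x/=np.linalg.norm(x); y=np.cross(z,x)
    Q=P-ce; R=np.column_stack([Q@x,Q@y])[(h>.056)&(h<.070)]
    cc,s,ang=rect(R); print("rim",len(R),cc,s,ang, np.median(h[(h>.056)&(h<.07)]))
    ang=(ang+90)%180-90; t=np.radians(ang); X=np.cos(t)*x+np.sin(t)*y; Y=np.cross(z,X)
    O=ce+cc[0]*x+cc[1]*y-.0025*z
    RR=np.column_stack([X,Y,z]); print("O",O,"X",X,"Y",Y,"tilt of X",X[2]); print("grip",O+RR@[.001,.07,.066],"scoop",O+RR@[-.092,0,.024], "bottom -y edge",O+RR@[0,-.055,0])
    np.savez(f"prop_{n}.npz",O=O,R=RR)
    L=(P-O)@RR; print("end low?",[np.sort(L[(abs(L[:,0]-s0*.094)<.006)&(abs(L[:,1])<.03),2])[-5:].round(3) for s0 in (-1,1)])
    g=L[(abs(L[:,0]-.001)<.016)&(L[:,2]>.06)&(L[:,2]<.072)]; print("grip y",np.percentile(g[g[:,1]>.04,1],[2,98]),"opp",np.percentile(g[g[:,1]<-.04,1],[2,98]))
E
```

```text
standing (3123, np.float64(0.06578581572461632), array([ 0.51724866, -0.10714304]), array([204.99861145, 155.085495  ]), 133.28202056884766)
standing from w1 (1302, np.float64(0.06540494355200248), array([ 0.51630048, -0.10708766]), array([206.73754883, 155.72349548]), 133.08081817626953)
w1 floor inliers 7739 tilt 34.39506979084211 [-0.56187943 -0.05830091  0.82516211] hist [ 182 7855  414  370  403  488  705  400  412  420 1201  703 1703    1]
rim 2406 [ 0.02919306 -0.03580962] [260.45205688 230.54621887] 5.095930576324463 0.06291255888578846
O [0.50083508 0.28326363 0.0170699 ] X [ 0.10610291 -0.99435316  0.00199397] Y [0.8203863  0.08867247 0.56489248] tilt of X 0.0019939720623766144
grip [0.52128418 0.28462849 0.11107506] scoop [0.47758851 0.3733449  0.03669034] bottom -y edge [ 0.45571383  0.27838664 -0.01399919]
end low? [array([0.058, 0.058, 0.058, 0.058, 0.058]), array([-0.006, -0.006, -0.005, -0.005, -0.005])]Traceback (most recent call last):
  File "<stdin>", line 27, in <module>
    return _quantile_unchecked(
        a, q, axis, out, overwrite_input, method, keepdims, weights)
    return _ureduce(a,
                    func=_quantile_ureduce_func,
    ...<5 lines>...
                    overwrite_input=overwrite_input,
                    method=method)
    r = func(a, **kwargs)
    result = _quantile(arr,
                       quantiles=q,
    ...<2 lines>...
                       out=out,
                       weights=wgt)
    slices_having_nans = np.isnan(arr[-1, ...])
                                  ~~~^^^^^^^^^
IndexError: index -1 is out of bounds for axis 0 with size 0
```

```bash
cat > fit.py <<'E'
from h import *
c1=dict(np.load("w1.npz")); W=wcloud(c1)
P=W.reshape(-1,3); P=P[~np.isnan(P[:,0])]
P=P[(abs(P[:,0]-.51)<.15)&(abs(P[:,1]-.30)<.16)&(P[:,2]>.006)&(P[:,2]<.16)]
z=np.array([-0.56187943,-0.05830091,0.82516211])
pr=np.load("prop_w1.npz") if 0 else None
x=np.array([.1061,-.99435,.002]);x-=x@z*z;x/=np.linalg.norm(x);y=np.cross(z,x)
F=P[abs((P-P.mean(0))@z)<.2]; 
hh=P@z; hist,e=np.histogram(hh,np.arange(hh.min(),hh.max(),.001)); h0=e[hist.argmax()]+.0005
h0=np.median(hh[abs(hh-h0)<.002])
I=P[abs(hh-h0)<.002]; ce=np.median(I,0); ce+= (h0-ce@z)*z
L=(P-ce)@np.column_stack([x,y,z]); 
fig=[]
def draw(L,ztop):
    im=np.zeros((280,360,3),np.uint8)
    for a,b,h in L:
        u,v=int(180+a*1000),int(140-b*1000)
        if 0<=u<360 and 0<=v<280: im[v,u]=cv2.applyColorMap(np.uint8([[np.clip(h/ztop*230+20,0,255)]]),cv2.COLORMAP_JET)[0,0]
    for k in range(0,360,20): im[0:4,k]=255
    for k in range(0,280,20): im[k,0:4]=255
    return im
L=L[(L[:,2]>-.01)&(L[:,2]<.08)]
np.savez("Lp.npz",L=L,ce=ce,x=x,y=y,z=z)
fig.append(draw(L,.07))
c=dict(np.load("w2.npz")); Q=wcloud(c).reshape(-1,3);Q=Q[~np.isnan(Q[:,0])]
t=np.radians(133.28+180); X=np.array([np.cos(t),np.sin(t),0]);Y=np.array([-X[1],X[0],0])
M=(Q-[.51725,-.10714,0])@np.column_stack([X,Y,[0,0,1]]); M=M[(abs(M[:,0])<.13)&(abs(M[:,1])<.1)&(M[:,2]>.006)]
np.save("Ms.npy",M); fig.append(draw(M,.07))
cv2.imwrite("pics/e.png",np.hstack(fig))
R=M[M[:,2]>.058]
for s in (1,-1):
    for b in (-.06,-.03,0,.03,.06):
        k=R[(abs(R[:,1]-b)<.012)&(s*R[:,0]>.06)]; print("end",s,b,np.percentile(s*k[:,0],[1,99]).round(4) if len(k) else None)
for s in (1,-1):
    for a in (-.08,-.067,-.05,-.034,0,.034,.05,.067,.08):
        k=R[(abs(R[:,0]-a)<.006)&(s*R[:,1]>.03)]; print("side",s,a,np.percentile(s*k[:,1],[1,99]).round(4) if len(k) else None)
E
python3 fit.py
```

```text
end 1 -0.06 [0.0699 0.1008]
end 1 -0.03 [0.0957 0.1008]
end 1 0 [0.0951 0.1017]
end 1 0.03 [0.0956 0.1024]
end 1 0.06 [0.062  0.1011]
end -1 -0.06 [0.0607 0.1018]
end -1 -0.03 [0.0601 0.0748]
end -1 0 [0.0713 0.1126]
end -1 0.03 [0.063  0.1077]
end -1 0.06 [0.0607 0.102 ]
side 1 -0.08 [0.0584 0.0764]
side 1 -0.067 [0.0589 0.077 ]
side 1 -0.05 [0.0581 0.0761]
side 1 -0.034 [0.0706 0.0764]
side 1 0 [0.0626 0.0773]
side 1 0.034 [0.0604 0.0768]
side 1 0.05 [0.0595 0.0769]
side 1 0.067 [0.0708 0.0767]
side 1 0.08 [0.0593 0.0764]
side -1 -0.08 [0.0595 0.0772]
side -1 -0.067 [0.03   0.0773]
side -1 -0.05 [0.0302 0.0735]
side -1 -0.034 [0.0437 0.0735]
side -1 0 [0.0376 0.0939]
side -1 0.034 [0.0593 0.0767]
side -1 0.05 [0.0603 0.077 ]
side -1 0.067 [0.0717 0.0774]
side -1 0.08 [0.0599 0.0775]
```

View pics/e.png

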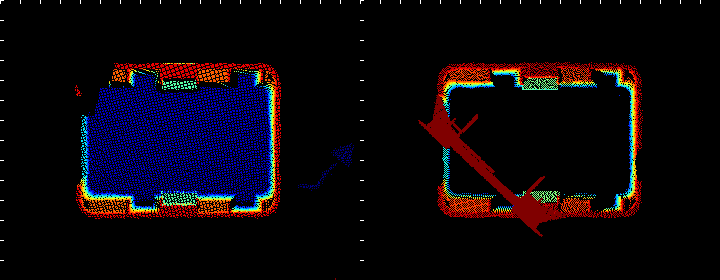

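Both point maps show clean rims, with the scoop to the left in each frame and the ribs at the expected places. The red streak over the standing tote is lighting or finger noise. Now I refine the propped pose and pick up the cards.

```bash
cat > pick.py <<'E'
from h import *
d=np.load("Lp.npz"); L=d["L"]; Rm=np.column_stack([d["x"],d["y"],d["z"]])
R=L[(L[:,2]>.055)&(L[:,2]<.072)&(abs(L[:,0])<.108)&(abs(L[:,1])<.085)]
yt=[];
for a in np.arange(-.06,.095,.012):
    k=R[abs(R[:,0]-a)<.006,1]; yt.append((a,np.percentile(k[k>.03],99),np.percentile(k[k<-.03],1)))
yt=np.array(yt); s1=np.polyfit(yt[:,0],yt[:,1],1); s2=np.polyfit(yt[:,0],yt[:,2],1)
k=R[abs(R[:,1])<.05,0]; xp=np.percentile(k[k>.05],99); xm=np.percentile(R[(R[:,1]<-.04)&(R[:,0]<-.05),0],1)
print(s1,s2,xp,xm,np.median(R[:,2]))
al=s2[0]*.5+s1[0]*.5
T=Rm@Ro.from_euler('z',al).as_matrix()
cx,cy=(xp-.1011),(s1[1]+s2[1])/2
O=d["ce"]+Rm@[cx,cy,0]-.0025*d["z"]
print("O",O,"X",T[:,0],"grip",O+T@[.001,.07,.066],"edge z",(O+T@[0,-.0535,0]), "tilt",np.degrees(np.arccos(T[2,2])))
np.savez("prop.npz",O=O,R=T)
E
python3 pick.py
python3 - <<'E'
from h import *
p=np.array([.518,-.4583,.10]); q=list(best(p,down(np.radians(17.5))))
move_ptp(list(p),q); print(current_joint_pos())
hit=servo_line([p[0],p[1],.003],rate=.1,contact_N=6); print("hit",hit,current_position())
move_gripper(.03); print("gap",current_finger_gap(),current_grip_force())
servo_line([p[0],p[1],.14],rate=.2)
print("gap",current_finger_gap(),current_clock())
for f in (43.28,43.28+180):
    for qq in down(np.radians(f)): print(f,inverse_kinematics([.54,-.13,.15],list(qq)))
E
```

```text
[-0.0005037   0.07638152] [ 0.00516001 -0.07730899] 0.10047017012005224 -0.10308973615945481 0.06280487348937437
O [0.52914036 0.31324376 0.03840104] X [ 0.10801367 -0.9941439   0.00330985] grip [0.54957391 0.31477096 0.13240709] edge z [0.48526303 0.30837588 0.00817962] tilt 34.39506976248391
[-8.23987944e-01  6.01338632e-01  1.41643412e+00 -7.95192269e-06
  1.12312609e+00 -1.13073923e+00]
hit False [ 0.51848099 -0.45880162  0.00373489]
gap 0.05542159363487133 30.000248551368713
gap 0.05549462902580713 9.7083
43.28 [-3.60614163e-01  3.72683059e-01  1.69189560e+00 -4.44089210e-16
  1.07701400e+00 -1.11599266e+00]
43.28 [-3.60614163e-01  3.72683059e-01  1.69189560e+00 -4.44089210e-16
  1.07701400e+00  2.02559999e+00]
223.28 [-3.60614163e-01  3.72683059e-01  1.69189560e+00 -4.44089210e-16
  1.07701400e+00  2.02559999e+00]
223.28 [-3.60614163e-01  3.72683059e-01  1.69189560e+00 -4.44089210e-16
  1.07701400e+00 -1.11599266e+00]
```

```bash
python3 - <<'E'
from h import *
o=np.array([.51697,-.10685]); X=np.array([np.cos(np.radians(-46.72)),np.sin(np.radians(-46.72))])
p=o-.025*X; q=list(best([*p,.14],down(np.radians(43.28))))
move_ptp([*p,.14],q); print(current_finger_gap())
print(servo_line([*p,.0072],rate=.1,contact_N=4),current_position())
move_gripper(.064); servo_line([*p,.16],rate=.25); 
# back off towards the robot side to see, wrist camera
move_gripper(.05)
move_ptp([.42,.02,.30],q); c=capture("wrist"); np.savez("w4.npz",**c); t=capture("top")
print(current_clock()); cv2.imwrite("pics/f.png",np.hstack([cv2.resize(c["image"],(400,300)),cv2.resize(t["image"][140:260,100:320],(400,218))[:,:]if 0 else cv2.resize(t["image"][140:260,160:320],(400,300))]))
Rp=np.load("prop.npz"); O,T=Rp["O"],Rp["R"]
# tool options for the propped grip: z=-tote z, y=+-tote y ; place options
up=133.28
for s in (1,-1):
    A=np.column_stack([np.cross(s*T[:,1],-T[:,2]),s*T[:,1],-T[:,2]]); qa=Ro.from_matrix(A).as_quat()
    for z in (.035,.14): print(s,z,O+T@[.001,.07,z],inverse_kinematics(list(O+T@[.001,.07,z]),list(qa)))
    y=np.array([np.cos(np.radians(up+90)),np.sin(np.radians(up+90)),0]); x=np.array([-0.6857,.7279,0])
    B=np.column_stack([np.cross(s*y,[0,0,-1]),s*y,[0,0,-1]]); qb=Ro.from_matrix(B).as_quat()
    g=np.r_[o,0]+.001*x+.07*y
    for z in (.092,.2): print("place",s,inverse_kinematics(list(g+[0,0,z]),list(qb)))
E
```

```text
0.05525608818828626
False [ 0.50029606 -0.08876942  0.00769563]
15.0583
1 0.035 [0.56699217 0.31657829 0.10682707] None
1 0.14 [0.50799483 0.31045669 0.19346909] [ 0.60772405  0.21859635  2.01378419 -0.66623943  0.45746688  1.03579517]
place 1 [-4.60850157e-01  3.72103511e-01  1.88830817e+00 -4.44089210e-16
  8.81180969e-01  1.92536400e+00]
place 1 [-4.60850157e-01  2.25127254e-01  1.77019459e+00 -4.44089210e-16
  1.14627081e+00  1.92536400e+00]
-1 0.035 [0.56699217 0.31657829 0.10682707] None
-1 0.14 [0.50799483 0.31045669 0.19346909] [ 0.60772405  0.21859635  2.01378419 -0.66623943  0.45746688 -2.10579748]
place -1 [-4.60850157e-01  3.72103511e-01  1.88830817e+00 -4.44089210e-16
  8.81180969e-01 -1.21622866e+00]
place -1 [-4.60850157e-01  2.25127254e-01  1.77019459e+00 -4.44089210e-16
  1.14627081e+00 -1.21622866e+00]
```

View pics/f.png

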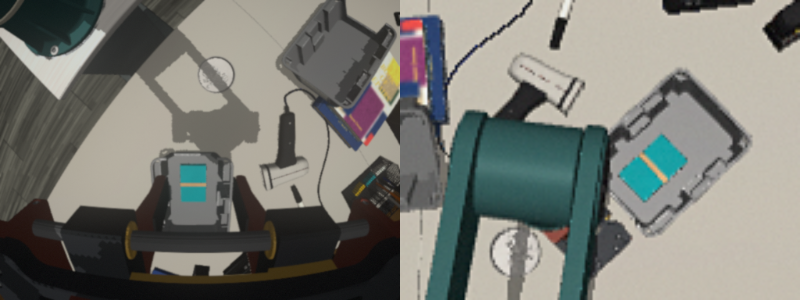

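The pack lies flat in the standing tote, at (192,184) in the wrist tile and (653,168) in the top tile, near the scoop. The square-on pose at the upper grip is out of reach, so I scan grip choice, side lean and height for grasps where both picking and placing can be reached.

```bash
cat >> h.py <<'E'
Rp=np.load("prop.npz"); O,T=Rp["O"],Rp["R"]
up=np.radians(133.28); T2=Ro.from_euler('z',up).as_matrix(); O2=np.array([.51697,-.10685,.057])
def tool(g,s,b,z):
    """grasp (pos, R) in the tote frame: grip side g, half turn s, lean b about tote y, tip height z"""
    A=np.column_stack([np.cross([0,s,0],[0,0,-1]),[0,s,0],[0,0,-1.]])
    return np.array([.001,.07*g,z]),Ro.from_euler('y',b).as_matrix()@A
def inw(Ot,Rt,G,off=(0,0,0)):
    return list(Ot+Rt@(G[0]+np.array(off))),list(Ro.from_matrix(Rt@G[1]).as_quat())
E
python3 - <<'E'
from h import *
for g in (1,-1):
    for s in (1,-1):
        for b in np.radians([-40,-30,-20,-10,0,10,20,30,40]):
            for z in (.035,.04):
                G=tool(g,s,b,z); off=G[1]@[0,0,-.07]
                a=[inverse_kinematics(*inw(O,T,G)),inverse_kinematics(*inw(O,T,G,off)),inverse_kinematics(*inw(O2,T2,G)),inverse_kinematics(*inw(O2+[0,0,.12],T2,G))]
                if all(v is not None for v in a): print(g,s,round(np.degrees(b)),z,"pick",np.round(a[0],2),"place",np.round(a[2],2),"up",np.round(a[3],2))
                elif a[0] is not None: print(g,s,round(np.degrees(b)),z,[v is not None for v in a])
E
```

```text
1 1 -40 0.035 pick [ 0.86  0.73  1.57 -0.95  1.24  1.49] place [-0.58  0.74  1.41  0.15  1.67  1.77] up [-0.58  0.61  1.34  0.16  1.88  1.8 ]
1 1 -40 0.04 pick [ 0.86  0.73  1.57 -0.94  1.24  1.49] place [-0.58  0.74  1.41  0.15  1.68  1.77] up [-0.58  0.6   1.33  0.16  1.89  1.8 ]
1 1 -30 0.035 pick [ 0.82  0.64  1.69 -0.96  1.02  1.49] place [-0.56  0.64  1.53  0.13  1.49  1.78] up [-0.56  0.5   1.43  0.13  1.72  1.81]
1 1 -30 0.04 pick [ 0.82  0.63  1.69 -0.96  1.03  1.49] place [-0.56  0.63  1.52  0.13  1.5   1.78] up [-0.56  0.5   1.43  0.13  1.72  1.81]
1 1 20 0.035 pick [ 0.25  0.43  2.11  1.67  0.27 -1.56] place [-0.34  0.29  2.14 -0.39  0.43  2.38] up [-0.34  0.08  1.99 -0.23  0.77  2.19]
1 1 20 0.04 pick [ 0.25  0.42  2.11  1.64  0.27 -1.52] place [-0.34  0.28  2.13 -0.38  0.44  2.37] up [-0.34  0.07  1.98 -0.22  0.79  2.18]
1 1 30 0.035 [True, True, False, True]
1 1 30 0.04 [True, True, False, True]
1 1 40 0.035 [True, True, False, False]
1 1 40 0.04 [True, True, False, False]
1 -1 -40 0.035 pick [ 0.86  0.73  1.57 -0.95  1.24 -1.65] place [-0.58  0.74  1.41  0.15  1.67 -1
[... 935 characters left out ...]
   1.75 -0.94  1.16  1.77] place [-0.4   0.81  1.26  0.27  1.72  1.94] up [-0.4   0.69  1.18  0.28  1.91  1.99]
-1 1 -40 0.04 pick [ 1.    0.8   1.75 -0.94  1.17  1.77] place [-0.4   0.8   1.26  0.27  1.73  1.94] up [-0.4   0.68  1.18  0.28  1.92  1.99]
-1 1 10 0.035 [True, False, True, True]
-1 1 10 0.04 [True, False, True, True]
-1 -1 -40 0.035 pick [ 1.    0.8   1.75 -0.94  1.16 -1.37] place [-0.4   0.81  1.26  0.27  1.72 -1.2 ] up [-0.4   0.69  1.18  0.28  1.91 -1.15]
-1 -1 -40 0.04 pick [ 1.    0.8   1.75 -0.94  1.17 -1.38] place [-0.4   0.8   1.26  0.27  1.73 -1.2 ] up [-0.4   0.68  1.18  0.28  1.92 -1.15]
-1 -1 10 0.035 [True, False, True, True]
-1 -1 10 0.04 [True, False, True, True]
```

```bash
cat >> h.py <<'E'
def tool2(s,b,m=.012,low=.034):
    p,A=tool(1,s,b,0.); z=A[:,2]
    p=np.array([.001,.07,0.])+m*np.array([z[0],0,0])/1.; p[2]=low+.010*abs(np.sin(b))
    return p,A
E
python3 - <<'E'
from h import *
lim=np.array([[-2.97,2.97],[-1.01,2.36],[.21,2.38],[-.96,4.11],[.2,2.71],[-2.98,2.98]])
for b in range(-26,-50,-3):
  for m in (.006,.012):
    G=tool2(-1,np.radians(b),m); off=G[1]@[0,0,-.06]
    L=O+.03*T[:,2]
    a=[inverse_kinematics(*inw(o,t,G,f)) for o,t,f in ((O,T,(0,0,0)),(O,T,off),(L,T,(0,0,0)),(L+[0,0,.10],T,(0,0,0)),(L+[-.03,0,.10],T,(0,0,0)),(O2,T2,(0,0,0)),(O2+[0,0,.1],T2,(0,0,0)))]
    print(b,m,G[0].round(4),[None if v is None else np.round(v,2)[[3,4]].tolist()+[round(min((np.array(v)-lim[:,0]).min(),(lim[:,1]-np.array(v)).min()),3)] for v in a])
print(inw(O,T,tool2(-1,np.radians(-38)))[0], current_joint_pos())
E
```

```text
-26 0.006 [0.0036 0.07   0.0384] [None, [-0.89, 1.03, np.float64(0.065)], [-0.94, 0.97, np.float64(0.02)], [-0.84, 1.1, np.float64(0.12)], [-0.84, 1.12, np.float64(0.122)], [0.12, 1.42, np.float64(0.804)], [0.12, 1.61, np.float64(0.887)]]
-26 0.012 [0.0063 0.07   0.0384] [None, [-0.9, 1.03, np.float64(0.063)], [-0.94, 0.96, np.float64(0.017)], [-0.84, 1.1, np.float64(0.118)], [-0.84, 1.11, np.float64(0.121)], [0.12, 1.41, np.float64(0.798)], [0.12, 1.61, np.float64(0.881)]]
-29 0.006 [0.0039 0.07   0.0388] [[-0.96, 1.0, np.float64(-0.002)], [-0.89, 1.1, np.float64(0.066)], [-0.94, 1.03, np.float64(0.022)], [-0.85, 1.16, np.float64(0.106)], [-0.85, 1.18, np.float64(0.111)], [0.12, 1.47, np.float64(0.838)], [0.12, 1.66, np.float64(0.917)]]
-29 0.012 [0.0068 0.07   0.0388] [None, [-0.9, 1.09, np.float64(0.064)], [-0.94, 1.03, np.float64(0.02)], [-0.86, 1.16, np.float64(0.105)], [-0.85, 1.17, np.float64(0.11)], [0.13, 1.47, np.float64(0.831)], [0.13, 1.66, np.float64(0.91)]]
-32 0.006 [0.0042 0.07   0.0393] [[-0.96, 1.07, np.float64(0.003)], [-0.89, 1.16, np.float64(0.067)], [-0.93, 1.1,
[... 2599 characters left out ...]
3] [[-0.94, 1.38, np.float64(0.016)], [-0.9, 1.47, np.float64(0.063)], [-0.93, 1.4, np.float64(0.029)], [-0.91, 1.51, np.float64(0.046)], [-0.9, 1.52, np.float64(0.061)], [0.17, 1.79, np.float64(0.918)], [0.18, 1.95, np.float64(0.756)]]
-47 0.012 [0.0098 0.07   0.0413] [[-0.95, 1.37, np.float64(0.013)], [-0.9, 1.47, np.float64(0.061)], [-0.93, 1.4, np.float64(0.026)], [-0.92, 1.5, np.float64(0.043)], [-0.9, 1.51, np.float64(0.059)], [0.17, 1.79, np.float64(0.925)], [0.18, 1.95, np.float64(0.762)]]
[np.float64(0.5648927770607419), np.float64(0.30893297670229564), np.float64(0.11110656257627216)] [-1.18272964e-01  2.23176626e-02  1.75183278e+00 -3.33229696e-04
  1.36956200e+00 -8.72790850e-01]
```

```bash
python3 - <<'E'
from h import *
G=tool2(-1,np.radians(-38),.005)
move_gripper(.05)
p,q=inw(O,T,G,G[1]@[0,0,-.13]); move_ptp(p,q); print(current_joint_pos(),current_clock())
p,q=inw(O,T,G,G[1]@[0,0,-.04]); servo_line(p,q,rate=.15)
p,q=inw(O,T,G); f0=np.array(current_force()); hit=servo_line(p,q,rate=.06,contact_N=4); print("hit",hit,np.array(current_position())-p,np.array(current_force())-f0,current_joint_pos()[3])
c=capture("wrist"); np.savez("w5.npz",**c); s=capture("scene")
cv2.imwrite("pics/g.png",np.hstack([cv2.resize(c["image"],(400,300)),cv2.resize(s["image"][100:220,150:310],(400,300))]))
print(current_clock())
E
```

```text
[ 0.99937323  0.6241039   1.48686794 -0.83857847  1.41006684 -1.72674825] 16.7583
hit False [1.04245390e-04 3.19591502e-06 1.11608828e-05] [-0.95282436  0.60277766  0.7743212 ] -0.9483625568740239
18.425
```

View pics/g.png

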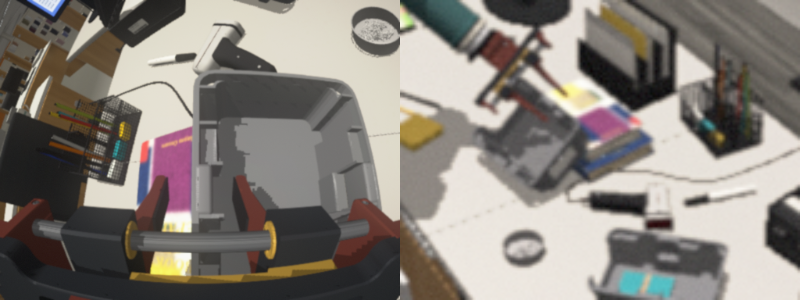

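The fingers straddle the upper long wall at its grip: the outer finger is at (160,200), the inner at (245,200) and the grip between them at (208,230). I'll close, pull clear along the tote's normal, and lift.

```bash
python3 - <<'E'
from h import *
G=tool2(-1,np.radians(-38),.005)
move_gripper(.0); print("gap",current_finger_gap(),current_grip_force(),current_joint_pos()[3])
p,q=inw(O+.03*T[:,2],T,G); servo_line(p,q,rate=.06)
p,q=inw(O+.03*T[:,2]+[-.02,0,.12],T,G); servo_line(p,q,rate=.12); print("gap",current_finger_gap(),current_clock(),current_force())
# up over the standing tote
p,q=inw(O2+[0,0,.11],T2,G); move_ptp(p,q); sleep(.4); print("gap",current_finger_gap(),current_clock(),current_joint_pos())
c=capture("wrist"); np.savez("w6.npz",**c); s=capture("scene"); np.savez("s6.npz",**s); t=capture("top"); np.savez("t6.npz",**t)
cv2.imwrite("pics/h.png",np.hstack([cv2.resize(c["image"],(400,300)),cv2.resize(s["image"][100:250,150:350],(400,300))]))
E
```

```text
gap 0.013933405949757723 29.997906982898712 -0.9480718803271015
gap 0.013842843897938835 20.8917 [ 0.23139399 -0.38182782 -2.49028356]
gap 0.01412705354414729 23.0667 [-0.57442499  0.58915641  1.36672841  0.15196664  1.83186207 -1.34085032]
```

View pics/h.png

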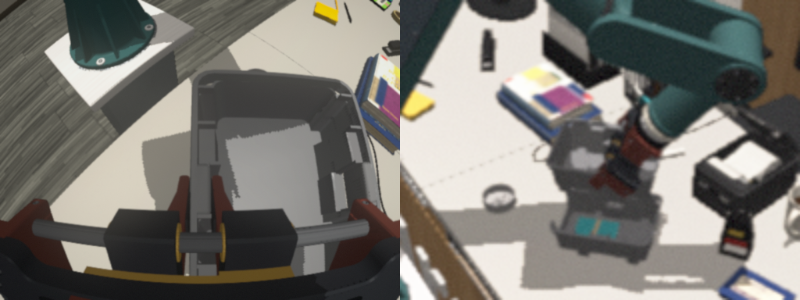

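The tote is held over the standing one, with its grip between the fingers at (205,225), and the books look unmoved. I'll measure the held pose against the intended one, offline.

```bash
cat > held.py <<'E'
from h import *
import sys
c=dict(np.load(sys.argv[1])); Oe=O2+[0,0,float(sys.argv[2])]
W=wcloud(c).reshape(-1,3); W=W[~np.isnan(W[:,0])]
L=(W-Oe)@T2; L=L[(abs(L[:,0])<.13)&(abs(L[:,1])<.10)&(L[:,2]>-.02)&(L[:,2]<.09)]
F=L[(abs(L[:,0])<.07)&(abs(L[:,1])<.04)&(L[:,2]<.03)]
for _ in range(5):
    A=np.c_[F[:,:2],np.ones(len(F))]; k=np.linalg.lstsq(A,F[:,2],rcond=None)[0]; r=F[:,2]-A@k; F=F[abs(r)<max(.0015,2*r.std())]
print("floor n",len(F),"z0 %.4f"%k[2],"slope x,y deg",np.degrees(k[:2]).round(2))
zc=L[:,2]-L[:,:2]@k[:2]-k[2]
R=L[(zc>.055)&(zc<.07)]; print("rim h",np.median(zc[(zc>.055)&(zc<.07)]))
for a in (-.08,-.06,-.04,.03,.05,.065,.08):
    k2=R[abs(R[:,0]-a)<.006,1]; print("y at x",a,[np.percentile(v,p).round(4) if len(v)>4 else None for v,p in ((k2[k2>.03],99),(k2[k2<-.03],1))])
for b in (-.06,-.03,0,.03,.06):
    k2=R[abs(R[:,1]-b)<.01,0]; print("x at y",b,[np.percentile(v,p).round(4) if len(v)>4 else None for v,p in ((k2[k2>.06],99),(k2[k2<-.06],1))])
E
python3 held.py w6.npz .11
```

```text
floor n 10595 z0 0.0028 slope x,y deg [-0.15  0.15]
rim h 0.06282988869207376
y at x -0.08 [None, None]
y at x -0.06 [np.float64(0.0767), None]
y at x -0.04 [np.float64(0.0767), None]
y at x 0.03 [np.float64(0.0764), np.float64(-0.077)]
y at x 0.05 [np.float64(0.0767), np.float64(-0.0768)]
y at x 0.065 [np.float64(0.0765), np.float64(-0.0768)]
y at x 0.08 [np.float64(0.0766), np.float64(-0.0769)]
x at y -0.06 [np.float64(0.0982), None]
x at y -0.03 [np.float64(0.0985), None]
x at y 0 [np.float64(0.0992), None]
x at y 0.03 [np.float64(0.0992), None]
x at y 0.06 [np.float64(0.0987), None]
```

```bash
python3 - <<'E'
from h import *
G=tool2(-1,np.radians(-38),.005); D=.0022*T2[:,0]
p,q=inw(O2+D+[0,0,.012],T2,G); servo_line(p,q,rate=.1); sleep(.2)
f0=np.array(current_force()); p,q=inw(O2+D+[0,0,-.002],T2,G); hit=servo_line(p,q,rate=.02,contact_N=2.5)
print("hit",hit,"dz above seat",current_position()[2]-p[2]-.002,np.array(current_force())-f0,current_clock())
s=capture("scene"); np.savez("s7.npz",**s); c=capture("wrist"); np.savez("w7.npz",**c)
E
python3 held.py w7.npz 0
```

```text
hit True dz above seat -0.00014128424186056303 [ 1.00666622 -1.60095687  7.4127732 ] 25.1417
floor n 10572 z0 0.0028 slope x,y deg [-0.06 -0.01]
rim h 0.06281916347582081
y at x -0.08 [None, None]
y at x -0.06 [np.float64(0.0773), None]
y at x -0.04 [np.float64(0.0773), None]
y at x 0.03 [np.float64(0.0769), np.float64(-0.0764)]
y at x 0.05 [np.float64(0.0772), np.float64(-0.0769)]
y at x 0.065 [np.float64(0.0769), np.float64(-0.0764)]
y at x 0.08 [np.float64(0.0771), np.float64(-0.0764)]
x at y -0.06 [np.float64(0.1003), None]
x at y -0.03 [np.float64(0.1011), None]
x at y 0 [np.float64(0.1011), None]
x at y 0.03 [np.float64(0.1011), None]
x at y 0.06 [np.float64(0.1006), None]
```

Contact came at exactly the stacked height: floor 2.8 mm above the expected origin, slope within 0.1°, x end at 0.101. I'll release, back out along the tool axis, and check.

```bash
python3 - <<'E'
from h import *
move_gripper(.034); p=np.array(current_position()); z=Ro.from_quat(current_orientation()).as_matrix()[:,2]
servo_line(list(p-.13*z),rate=.1)
q=list(best([.42,-.09,.36],down(np.pi/2))); move_ptp([.42,-.09,.36],q); sleep(.3)
c=capture("wrist"); np.savez("w8.npz",**c)
goto_joints([1.149,.359,1.51,0,1.272,-.115]); s=capture("scene"); t=capture("top"); np.savez("t8.npz",**t)
np.savez("s8.npz",**s)
cv2.imwrite("pics/i.png",np.hstack([cv2.resize(s["image"][100:250,150:350],(400,300)),cv2.resize(t["image"][130:250,180:340],(400,300))]))
print(current_clock())
a=dict(np.load("top.npz")); 
for n,w in (("book_upper",(.646,.332)),("tin",(.385,.106)),("stamp",(.703,-.266))):
    r=[]
    for C in (a,t):
        W=cloud(C).reshape(-1,3); W=W[~np.isnan(W[:,0])]; k=W[(abs(W[:,0]-w[0])<.07)&(abs(W[:,1]-w[1])<.06)&(W[:,2]>.012)]; r.append(k.mean(0).round(4))
    print(n,*r)
E
python3 held.py w8.npz 0
```

```text
31.1417
book_upper [0.6403 0.3309 0.0629] [0.6386 0.331  0.0628]
tin [0.3803 0.1075 0.0203] [0.3807 0.1091 0.02  ]
stamp [ 0.7183 -0.2612  0.0751] [ 0.7189 -0.2613  0.0755]
floor n 3263 z0 0.0029 slope x,y deg [-0.09  0.01]
rim h 0.06304802563638773
y at x -0.08 [np.float64(0.0783), np.float64(-0.0754)]
y at x -0.06 [np.float64(0.0771), np.float64(-0.0762)]
y at x -0.04 [np.float64(0.0776), np.float64(-0.0769)]
y at x 0.03 [np.float64(0.0777), None]
y at x 0.05 [np.float64(0.0776), np.float64(-0.0754)]
y at x 0.065 [np.float64(0.0774), np.float64(-0.0775)]
y at x 0.08 [np.float64(0.077), np.float64(-0.0771)]
x at y -0.06 [np.float64(0.1011), np.float64(-0.1025)]
x at y -0.03 [np.float64(0.1012), None]
x at y 0 [np.float64(0.102), None]
x at y 0.03 [np.float64(0.1019), None]
x at y 0.06 [np.float64(0.1009), np.float64(-0.1027)]
```

View pics/i.png

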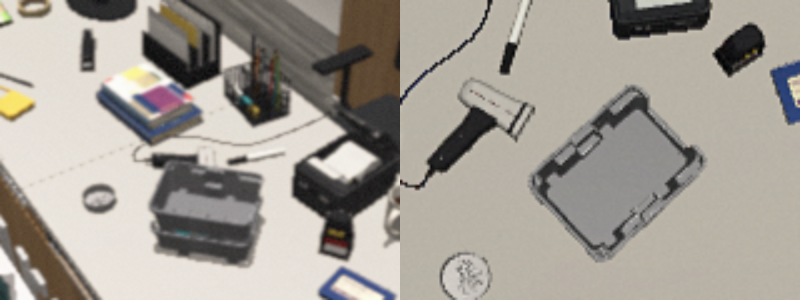

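The scene shows the totes stacked level at (208,210), with the cards (teal) visible through the gap. The books, stamp and tin are where they were, to within measurement noise. I'm handing in.

```bash
python3 -c "
from bench import *
print(close_job())"
```

```text
the job is handed in; nothing more can be done
None
```

The cards are in the standing tote and the other tote stands level on top of it, half a turn round at stacking height, with the books, stamp and tin unmoved; the job was handed in at about 31 s.

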